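# Stock the blood-grouping caddy

### The job

Stock the white caddy for the next blood-grouping run: stand the small dropper vial in the small round pocket, the large dropper bottle in the large round pocket, the square diluent bottle in the square pocket and the open box of gel cards in the oblong pocket, each upright on the floor of its pocket. Keep them upright on the way and set them down rather than dropping them. Leave the two look-alikes, the vial with the flat metal cap and the round bottle with the wide flat screw cap, standing where they are.

Things in the scene. Friction and masses are not known exactly. Their poses are not given: they have to be found in the camera images.
- dropper_vial: SMALL DROPPER VIAL, belongs in the caddy: amber glass with a paper label, round, 22 mm in diameter, straight sides from the bottom to 48 mm up, then a narrow neck and a white cap 17 mm wide ending in a thin pointed dropper nozzle; 76 mm tall in all, 20 to 40 g. Stands loose and upright on the bench at the start. Origin: centre of its underside; z is up along its axis.
- dropper_bottle: LARGE DROPPER BOTTLE, belongs in the caddy: white plastic with a paper label, round, 40 mm in diameter, straight sides from the bottom to 56 mm up, then sloping shoulders and a white cap 26 mm wide ending in a thin pointed dropper nozzle; 100 mm tall in all, 50 to 95 g. Stands loose and upright on the bench at the start. Origin: centre of its underside; z is up along its axis.
- square_bottle: SQUARE DILUENT BOTTLE, belongs in the caddy: white plastic, square plan 46 x 46 mm with flat sides (along its own x and y) from the bottom to 62 mm up, and a round flat white screw cap 32 mm wide; 87 mm tall in all, 110 to 200 g. Stands loose and upright on the bench at the start. Origin: centre of its underside; z is up along its axis.
- card_box: OPEN BOX OF GEL CARDS, belongs in the caddy: cardboard box 34 mm along its own x, 76 mm along its own y, straight sides 46 mm high, with four white gel cards standing in it (fixed) whose foil-topped edges stick out to 56 mm; 60 to 105 g. It may stand in its slot either way round. Stands loose and upright on the bench at the start. Origin: centre of its underside; z is up along its axis.
- crimp_vial: LOOK-ALIKE, does not belong, leave it standing: the same 22 mm amber glass vial as the small dropper vial, but closed by a flat aluminium crimp cap 20 mm wide, without nozzle; 62 mm tall. Stands loose and upright on the bench at the start. Origin: centre of its underside; z is up along its axis.
- flatcap_bottle: LOOK-ALIKE, does not belong, leave it standing: like the large dropper bottle, but with a flat screw cap 36 mm wide (grey disc on top), no nozzle; 84 mm tall. Stands loose and upright on the bench at the start. Origin: centre of its underside; z is up along its axis. Low clutter lies among the things: a flat gel card (5 mm thick), a timer (16 mm high).
- holder_small_round: HOLDER FOR THE SMALL DROPPER VIAL. Grey block 100 x 100 x 24 mm fixed in the caddy; origin: centre of its underside (3 mm above the bench), z up. In its middle is a round pocket 38 mm in diameter. Pocket floor 5 mm, rim 24 mm above the origin: a thing standing in it has its underside 5 mm above this origin. The four holders sit two by two, 102 mm apart, all turned alike, in any order.
- holder_large_round: HOLDER FOR THE LARGE DROPPER BOTTLE. Grey block 100 x 100 x 24 mm fixed in the caddy; origin: centre of its underside (3 mm above the bench), z up. In its middle is a round pocket 54 mm in diameter. Pocket floor 5 mm, rim 24 mm above the origin: a thing standing in it has its underside 5 mm above this origin. The caddy: a white tray 214 x 214 mm with walls 30 mm high, fixed to the bench.
- holder_square: HOLDER FOR THE SQUARE BOTTLE. Grey block 100 x 100 x 24 mm fixed in the caddy; origin: centre of its underside (3 mm above the bench), z up. In its middle is a square pocket 62 x 62 mm, its sides along the block's x and y. Pocket floor 5 mm, rim 24 mm above the origin: a thing standing in it has its underside 5 mm above this origin. 
- holder_slot: HOLDER FOR THE BOX OF GEL CARDS. Grey block 100 x 100 x 24 mm fixed in the caddy; origin: centre of its underside (3 mm above the bench), z up. In its middle is an oblong pocket 50 mm along its own x and 92 mm along its own y. Pocket floor 5 mm, rim 24 mm above the origin: a thing standing in it has its underside 5 mm above this origin. 

How it is judged:
At the end, for the whole second after the job is handed in: Vial, large dropper bottle, square bottle and card box each stand in their own pocket: within 14 mm of its centre, on its floor, tilted under 7 degrees, released and at rest. Both look-alikes stand within 20 mm of where they started (horizontal distance between dropper_vial and holder_small_round below 0.014 m and z of dropper_vial in the frame of holder_small_round between 0 and 0.01 m and angle between each of dropper_vial, dropper_bottle, square_bottle, card_box, crimp_vial, flatcap_bottle's own z axis and vertical below 0.12 rad and linear speed of each of dropper_vial, dropper_bottle, square_bottle, card_box, crimp_vial, flatcap_bottle below 0.02 m/s and contact force between the fingers and dropper_vial below 0.05 N and horizontal distance between dropper_bottle and holder_large_round below 0.014 m and z of dropper_bottle in the frame of holder_large_round between 0 and 0.01 m and contact force between the fingers and dropper_bottle below 0.05 N and horizontal distance between square_bottle and holder_square below 0.014 m and z of square_bottle in the frame of holder_square between 0 and 0.01 m and contact force between the fingers and square_bottle below 0.05 N and horizontal distance between card_box and holder_slot below 0.014 m and z of card_box in the frame of holder_slot between 0 and 0.01 m and contact force between the fingers and card_box below 0.05 N and distance of each of crimp_vial, flatcap_bottle from where it was at the start of the episode below 0.02 m); the robot touches nothing.
It fails at once if a look-alike was shifted by more than 20 mm or tipped (distance of any of crimp_vial, flatcap_bottle from where it was at the start of the episode above 0.02 m or angle between any of crimp_vial, flatcap_bottle's own z axis and vertical above 0.3 rad).
It fails at once if something that belongs in the caddy was tipped by more than 35 degrees (angle between any of dropper_vial, dropper_bottle, square_bottle, card_box's own z axis and vertical above 0.61 rad).
It fails at once if something was dropped: let go and falling faster than 0.75 m/s (a fall of about 30 mm) ((linear speed of dropper_vial above 0.75 m/s and contact force between the fingers and dropper_vial below 0.01 N) or (linear speed of dropper_bottle above 0.75 m/s and contact force between the fingers and dropper_bottle below 0.01 N) or (linear speed of square_bottle above 0.75 m/s and contact force between the fingers and square_bottle below 0.01 N) or (linear speed of card_box above 0.75 m/s and contact force between the fingers and card_box below 0.01 N)).
It also fails if it takes over 131 s, if anything falls off the work surface, if the arm or the gripper's body presses on something with over 40 N, if the wrist force passes 120 N, or if a joint passes its speed limit or range.

### The arm

A 6-joint arm with a two-finger parallel gripper is mounted at the origin on the work surface. World frame = base frame: x ahead of the robot, y to its left, z up, the work surface at z = 0. Lengths are in m, angles in rad, forces in N, time in s.
With the tool pointing down it reaches from about 0.4 to 0.825 m from the base axis. Payload 7 kg.
Tool frame: the origin (TCP) lies midway between the tips of the shut fingers; the grasp point (between the pads) lies arm.hold_point_z behind it (arm.hold_point_z is the distance from the TCP to the grasp point, in m); z points along the fingers, y is the line along which they close (so a half turn about z gives the same grasp; the last joint's range is limited). The gripper opens to 88 mm and grips with 3 to 60 N. Pads are 19 mm wide; open, the fingers measure 130 mm over their backs; the gripper's body (78 mm by 193 mm) begins 47 mm behind the grasp point.
Start: joints at [1.596, 0.359, 0.012, 0, -1.224, -0.288], TCP at [0.175, 0.652, 0.227] pointing down, gripper open.
Joint ranges: [-3.07, 3.07], [-1.43, 2.12], [-1.02, 1.25], [-3.03, 1.67], [-3.05, -0], [-3.03, 3.03]. Speed limits (rad/s): [2.39, 2.39, 3.01, 3.14, 3.14, 3.14].

### API

Orientations are given as [roll, pitch, yaw] about the fixed x, y, z axes, in that order (R = Rz(yaw) Ry(pitch) Rx(roll)).
In Python, from station import arm gives the robot as it stands.
- The arm moves only by the shell command python3 -m crank 'ROWS' [OPENING] [FORCE]. ROWS is JSON, a list that holds one entry, the list of rows, each a list of 4 numbers: the shift along the tool's x, y, z in units of 25 mm (1.0 is 25 mm), then the turn about the tool's z in units of 5 degrees (1.0 is 5 degrees). A call has 1 to 12 rows; each row is the pose to reach, as a shift and turn from the pose commanded when the call began, along the tool's axes at that moment; what a row does not reach only later rows make up. A row lasts 1/8 s, in which the tool goes at most 62.5 mm and 10.7 degrees, less where a joint would pass 70% of its speed; a pose out of reach is approached as far as the arm can. A call with a gripper value outside its range is refused whole. OPENING is the closure, from 0 (fully open) to 1 (shut), set as the call begins (- or left out, the last holds). The fingers move at their own pace and stop on an object; FORCE is the grip in N (left out, the last holds). Time passes only in rows, so rows that repeat a pose let the fingers close. It gives the time, the measured TCP pose, the force, the opening and the grip force at its end, in the units of the state.
- arm.get_state(): the state, without advancing time (a new reading comes with each control period).
- arm.grab_frame(name): name is "side" or "top"; returns (picture, depth): 480x640x3 uint8, red, green, blue; 480x640 float32, m along the optical axis (not along the pixel's ray), 0 where there is no reading.
- arm.get_calibration(name): a dict with "mtx" (3x3 intrinsics, pixels), "k1" (the pictures are not rectified: a ray, as slopes to the right and down, at radius r is drawn at 1 + k1 r^2 times it, then the intrinsics apply), "R" (3x3) and "t" (3): a world point X has camera coordinates R X + t. Camera axes: x right, y down, z forward; pixel columns grow to the right and rows downward; lengths in m; the calibration is good to about 2 mm. A picture is of the moment at which its call begins. get_calibration takes no time and is no camera call.
- arm.job_done(): hands the job in; it is judged then, once.
Trained networks look in the newest picture that a camera, given by its name, has taken for a name from the list of things; names that differ only in an ending like _2 or _b are one class to them, and where a whole thing is asked for, a point or a joint stands for the part that bears it (a point fixed in the world has none). Each returns a list of dicts, best first, with "score" (0 to 1); they miss things now and then, are a little off and sometimes report something else, mostly with a low value. They report only what shows in the picture. A call takes as long as a camera call.
- arm.recognise(thing, camera): "extent" ([left, top, width, height] in pixels, round what is visible of it).
- arm.trace(thing, camera): "mask" (480x640 bool, what is visible of it) and "extent" ([left, top, width, height] in pixels, round what is visible of it).
The state is a dict: "t": time; "q": joint angles; "qd": joint speeds; "joint_efforts": joint torques, N m; "eef_pos": TCP position; "ee_rot": TCP orientation; "force": force on the tool from outside, world axes, zero at the start; "moment": the same for the moment, N m; "width": finger opening in m; "gripper_force": force on a finger pad.
Only numpy, scipy, OpenCV 4.12 (cv2) and the standard library are available. Lean on these libraries where they do the work, as an engineer would, in place of code of your own. Each camera call takes 0.05 s, during which the arm holds its last target. There are 200 camera calls.

## Working session

There is one attempt and no reset: what is moved stays moved. The work goes in short steps, Python scripts to look and compute and a shell command to move; the robot and the scene stay as the last step left them, time stands still between calls to the robot, and variables do not carry over. Pictures are saved under pics/ and viewed, at most 14 in all, crops included, and the job is handed in when it is done.

```bash
mkdir -p pics; ls
cat > h.py <<'E'
import numpy as np, cv2
from station import arm
def save(n,f):
    p,d=arm.grab_frame(n); cv2.imwrite(f'pics/{f}.png',p[:,:,::-1]); return p,d
def world(n,u,v,d):
    c=arm.get_calibration(n); K=np.array(c['mtx']); u=np.asarray(u,float);v=np.asarray(v,float)
    x=(u-K[0,2])/K[0,0]; y=(v-K[1,2])/K[1,1]; a,b=x.copy(),y.copy()
    for _ in range(10):
        s=1+c['k1']*(a*a+b*b); a,b=x/s,y/s
    P=np.stack([a*d,b*d,d*np.ones_like(a)],-1)
    return (P-np.array(c['t']))@np.array(c['R'])
def cloud(n,m,d):
    v,u=np.nonzero(m&(d>0)); return world(n,u,v,d[v,u])
E
python3 - <<'E'
from h import *
np.set_printoptions(precision=4,suppress=True)
print(arm.get_state(), arm.hold_point_z)
for n in('top','side'):
    p,d=save(n,n+'0'); np.save(n+'0d.npy',d)
    c=arm.get_calibration(n); print(n,-np.array(c['R']).T@np.array(c['t']),c['mtx'])
    for t in 'dropper_vial dropper_bottle square_bottle card_box crimp_vial flatcap_bottle holder_small_round holder_large_round holder_square holder_slot'.split():
        for r in arm.trace(t,n)[:2]:
            P=cloud(n,r['mask'],d); 
            if len(P)<5: print(t,'few');continue
            zt=np.percentile(P[:,2],98); T=P[P[:,2]>zt-.006]
            print(t,round(r['score'],2),r['extent'],'med',np.median(P,0),'ztop',zt,'topc',T.mean(0)[:2],'rng',np.percentile(P,2,axis=0)[:2],np.percentile(P,98,axis=0)[:2])
E
```

```text
pics
{'t': 0.0, 'q': array([ 1.5961,  0.3594,  0.0111, -0.0004, -1.2241, -0.2881]), 'qd': array([-0.0003,  0.0006,  0.0009,  0.0002, -0.0006, -0.0017]), 'joint_efforts': array([ -0.0013, -58.2712,  29.3047,   6.9974,   0.007 ,  -0.0002]), 'eef_pos': array([0.1753, 0.6513, 0.2256]), 'ee_rot': array([ 3.14  , -0.0001, -0.2629]), 'force': array([ 0.2639,  0.0562, -0.6284]), 'moment': array([-0.0192,  0.0495, -0.0793]), 'gripper_force': 0.0, 'width': 0.08749524814804292} 0.0188
top [0.3954 0.0448 1.0939] [[547.5721   0.     322.5064]
 [  0.     547.5721 242.8579]
 [  0.       0.       1.    ]]
dropper_vial 0.46 [314.5, 172.5, 9.6, 16.0] med [0.6335 0.0252 0.0514] ztop 0.07277002591257947 topc [0.6376 0.025 ] rng [0.6274 0.015 ] [0.6524 0.0347]
dropper_bottle 0.63 [131.5, 284.7, 30.6, 27.3] med [0.4203 0.3498 0.0605] ztop 0.09732009443404216 topc [0.4209 0.3573] rng [0.402  0.3396] [0.4387 0.3929]
square_bottle 0.68 [145.0, 211.6, 35.5, 27.7] med [0.5508 0.3233 0.0624] ztop 0.08936687007787744 topc [0.5556 0.3328] rng [0.5327 0.3103] [0.5755 0.3517]
card_box 0.79 [238.6, 250.1, 39.1, 38.5
[... 2879 characters left out ...]
92481 topc [ 0.5262 -0.2139] rng [ 0.4783 -0.2634] [ 0.5763 -0.1658]
holder_square 0.78 [280.2, 158.5, 45.6, 22.1] med [ 0.6352 -0.3292  0.0269] ztop 0.030728573376703195 topc [ 0.6322 -0.3126] rng [ 0.5819 -0.3651] [ 0.6819 -0.2631]
holder_square 0.59 [238.6, 338.2, 34.5, 55.5] med [0.547  0.3522 0.0582] ztop 0.0883408896168074 topc [0.5518 0.3392] rng [0.5291 0.3208] [0.5737 0.361 ]
holder_slot 0.71 [271.4, 173.0, 50.4, 26.9] med [ 0.6342 -0.2253  0.0256] ztop 0.03057072811653893 topc [ 0.6285 -0.2151] rng [ 0.5806 -0.2629] [ 0.6776 -0.1675]
holder_slot 0.4 [235.6, 337.7, 37.3, 55.9] med [0.5466 0.3526 0.0578] ztop 0.0883245918393751 topc [0.5511 0.3395] rng [0.5291 0.3216] [0.5732 0.361 ]
```

View pics/top0.png

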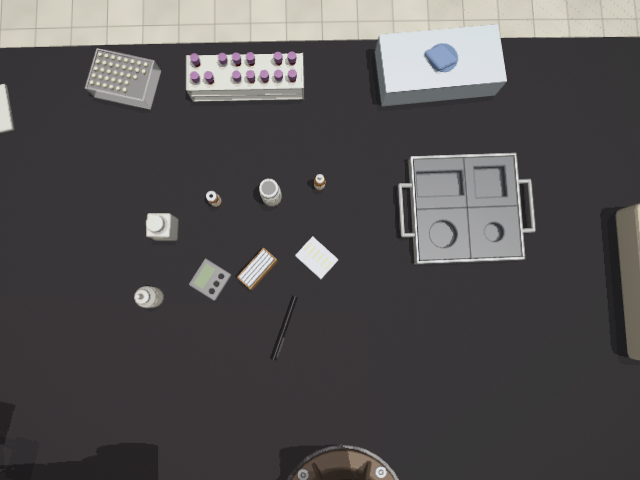

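View pics/side0.png

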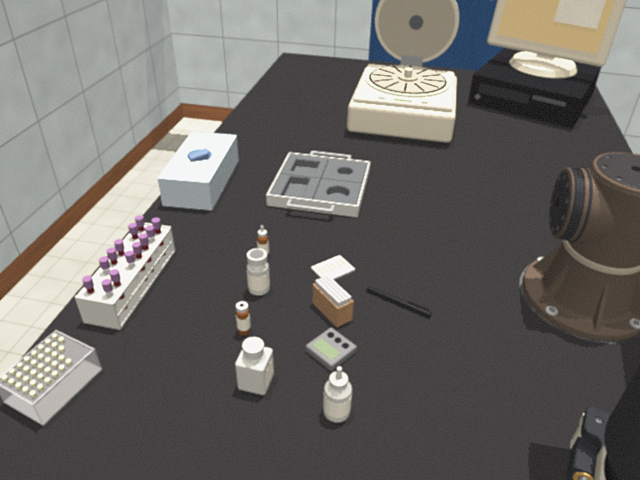

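Run:
```python
from h import *
np.set_printoptions(precision=4,suppress=True)
d={n:np.load(n+'0d.npy') for n in('top','side')}
def allcloud(n):
    v,u=np.nonzero(d[n]>0); return world(n,u,v,d[n][v,u])
A={n:allcloud(n) for n in d}
def rect(P): return cv2.minAreaRect((P[:,:2]*1000).astype(np.float32))
for n in d:
    P=A[n]
    def sel(c,r,z0,z1): 
        return P[(np.hypot(P[:,0]-c[0],P[:,1]-c[1])<r)&(P[:,2]>z0)&(P[:,2]<z1)]
    print(n,'bench z',np.median(sel((.5,.25),.04,-.02,.02)[:,2]))
    for nm,c,r in(('vial',(.636,.028),.03),('bottle',(.421,.358),.04),('sq',(.553,.335),.045),('box',(.468,.150),.055),('crimp',(.607,.235),.03),('flat',(.615,.124),.035)):
        Q=sel(c,r,.03,.11)
        print(nm,len(Q),'rect',rect(Q),'zmax',Q[:,2].max())
        if nm in('vial','bottle','crimp','flat','sq'):
            zm=Q[:,2].max(); T=Q[Q[:,2]>(zm-.006)]
            print('   top mean',T.mean(0),len(T))
    # caddy
    R=P[(P[:,1]<-.14)&(P[:,1]>-.45)&(P[:,0]>.4)&(P[:,2]>.022)&(P[:,2]<.04)]
    print('caddy',rect(R))
```

```text
top bench z 0.0006809660523959368
vial 117 rect ((636.4296875, 24.81966781616211), (19.367328643798828, 19.752504348754883), 0.42702311277389526) zmax 0.0782854470608462
   top mean [0.6367 0.0248 0.0766] 4
bottle 417 rect ((420.3907165527344, 356.8926696777344), (36.93559646606445, 40.18854904174805), 77.19620513916016) zmax 0.10140301392976095
   top mean [0.4207 0.3576 0.0984] 15
sq 678 rect ((555.2826538085938, 332.3782043457031), (44.89472198486328, 45.6451530456543), 88.09588623046875) zmax 0.09362047865711776
   top mean [0.5562 0.3332 0.0889] 64
box 726 rect ((469.76568603515625, 149.15252685546875), (34.44973373413086, 75.7537841796875), 47.179317474365234) zmax 0.06149903081238498
crimp 137 rect ((608.5656127929688, 231.8828887939453), (19.201007843017578, 20.6241397857666), 1.334230661392212) zmax 0.06787555218544172
   top mean [0.6087 0.2324 0.0641] 49
flat 424 rect ((615.4857177734375, 120.27316284179688), (37.34288787841797, 37.25716018676758), 71.96620178222656) zmax 0.08951333383851755
   top mean [0.6167 0.1214 0.0857] 210
caddy ((648.6414184570312, -270.92272949218
[... 532 characters left out ...]
6.7523307800293), 86.89447021484375) zmax 0.08990127184918276
   top mean [0.5523 0.3383 0.087 ] 291
box 912 rect ((469.6883544921875, 153.65521240234375), (34.94284439086914, 80.52970886230469), 49.19021987915039) zmax 0.05968115773615087
crimp 248 rect ((605.0386962890625, 238.03831481933594), (21.510177612304688, 21.605175018310547), 38.35503387451172) zmax 0.0648036119480977
   top mean [0.6055 0.2375 0.0621] 84
flat 678 rect ((614.5291137695312, 126.837890625), (39.36899948120117, 38.34562301635742), 55.90212631225586) zmax 0.08758564347933562
   top mean [0.6153 0.1263 0.0847] 200
caddy ((645.1069946289062, -269.0372314453125), (347.15185546875, 258.07159423828125), 1.4342544078826904)
```

The top view shows the caddy at pixels 411–524 × 154–263: slot top-left, square top-right, large round bottom-left, small round bottom-right. The dropper vial is at (320,182), the dropper bottle at (148,297), the square bottle at (162,227) and the card box at (257,268). The look-alikes are at (213,199) and (270,190). The side view agrees, so the networks' second guesses (vial = holder, flatcap = slot) are false.

```bash
cat >> h.py <<'E'
def rel(x,y,z,yawdeg,frm=None):
    "units (25mm,5deg) from current pose to target, tool down; yaw modulo 180 choose nearest"
    s=arm.get_state(); p=np.array(s['eef_pos']) if frm is None else np.array(frm[:3])
    w=s['ee_rot'][2] if frm is None else np.radians(frm[3])
    D=np.array([x,y,z])-p; c,n=np.cos(w),np.sin(w)
    t=np.array([c*D[0]+n*D[1], n*D[0]-c*D[1], -D[2]])/.025
    a=(np.degrees(w)-yawdeg+90)%180-90
    print('rel',np.round(t,2),'turn',round(a/5,2),'dist',round(float(np.linalg.norm(D)),3))
E
python3 - <<'E'
from h import *
np.set_printoptions(precision=4,suppress=True)
for n in('top','side'):
    d=np.load(n+'0d.npy'); v,u=np.nonzero(d>0); P=world(n,u,v,d[v,u])
    G=P[(P[:,0]>.68)&(P[:,0]<.95)&(P[:,1]<-.05)&(P[:,1]>-.35)&(P[:,2]>.045)]
    print(n,'glove min x',np.percentile(G[:,0],1),'z',np.percentile(G[:,2],[50,99]),'y',np.percentile(G[:,1],[1,99]))
    R=P[(abs(P[:,0]-.58)<.125)&(abs(P[:,1]+.268)<.125)&(P[:,2]>.022)&(P[:,2]<.04)]
    print(cv2.minAreaRect((R[:,:2]*1000).astype(np.float32)))
    # pocket floors (z<0.016) per pocket
    for nm,c,r in(('slot',(.632,-.217),.046),('sq',(.633,-.32),.036),('lr',(.528,-.217),.03),('sr',(.53,-.319),.022)):
        Q=P[(np.abs(P[:,0]-c[0])<r)&(np.abs(P[:,1]-c[1])<r)&(P[:,2]<.018)]
        if len(Q)>10: print(nm,len(Q),cv2.minAreaRect((Q[:,:2]*1000).astype(np.float32)),np.median(Q[:,2]))
rel(.4695,.151,.13,-42); print(np.degrees(arm.get_state()['ee_rot'][2]))
E
```

```text
top glove min x 0.8038162135137911 z [0.0761 0.0914] y [-0.3415 -0.1033]
((580.928466796875, -268.21978759765625), (214.2366180419922, 249.40426635742188), 0.44870707392692566)
slot 1036 ((633.98388671875, -217.80836486816406), (48.41756057739258, 90.41551208496094), 1.3566962480545044) 0.009013956384222276
sq 815 ((633.7904663085938, -321.0574951171875), (59.82421875, 57.07832717895508), 0.10667162388563156) 0.00933088562323228
lr 536 ((531.0099487304688, -219.8413543701172), (51.87788391113281, 50.28986358642578), 5.163934230804443) 0.00900260100839119
sr 233 ((532.5017700195312, -322.8393859863281), (32.96837615966797, 32.95654296875), 55.28327560424805) 0.009346048399439954
side glove min x 0.8007055486397698 z [0.0759 0.0909] y [-0.3378 -0.0966]
((579.5272827148438, -268.45989990234375), (214.63101196289062, 249.26254272460938), 0.5306202173233032)
slot 332 ((633.6197509765625, -225.53895568847656), (45.739742279052734, 74.86412048339844), 0.5012134313583374) 0.009450700131468709
sq 210 ((634.868896484375, -329.2103271484375), (59.364933013916016, 44.63475799560547), 0.9207613468170166) 0.010080104960408186
lr 148 ((530.1796264648438, -229.51409912109375), (49.13795471191406, 29.9946231842041), 19.79279136657715) 0.010093380425213634
sr 46 ((531.915283203125, -332.80657958984375), (30.530542373657227, 12.244205474853516), 6.412442684173584) 0.013678941122409513
rel [16.57 16.29  3.86] turn 5.39 dist 0.589
-15.058325110516462
```

```bash
python3 -m crank '[[[0.6,0.6,0,0.3],[2,2,0.2,1],[3.5,3.4,0.4,2],[5,4.9,0.6,3],[6.6,6.5,0.8,4],[8.3,8.1,1,5],[10,9.8,1,5.4],[11.6,11.4,1,5.4],[13.2,13,1,5.4],[14.8,14.5,1,5.4],[16,15.7,1,5.4],[16.57,16.29,1,5.4]]]' 0 20
python3 - <<'E'
from h import *
rel(.4695,.151,.024,-42);s=arm.get_state();print(s['q'])
E
```

```text
t: 2.6
eef_pos: [0.4699, 0.1482, 0.2017]
ee_rot: [-3.141, -0.0, -0.737]
force: [-0.5, 1.0, 0.4]
width: 0.088
gripper_force: 0.0
rel [-0.09 -0.07  7.11] turn -0.05 dist 0.178
[ 7.05414440e-01  7.50080873e-02 -4.16911512e-01  1.04137909e-04
 -1.07861227e+00  1.28272355e-01]
```

```bash
python3 -m crank '[[[0,0,1,0],[0,0,2.5,0],[0,0,4,0],[0,0,5.3,0],[0,0,6.2,0],[0,0,6.8,0],[0,0,7.1,0],[0,0,7.1,0]]]' && python3 -m crank '[[[0,0,0,0],[0,0,0,0],[0,0,0,0],[0,0,0,0],[0,0,0,0],[0,0,0,0],[0,0,0,0],[0,0,0,0]]]' 1 20
python3 - <<'E'
from h import *
save('side','box_grip'); rel(.632,-.217,.2,-88.8)
E
```

```text
t: 3.6
eef_pos: [0.4694, 0.1505, 0.0241]
ee_rot: [3.141, 0.0, -0.734]
force: [0.8, 0.2, -1.0]
width: 0.0877
gripper_force: 0.0
t: 4.6
eef_pos: [0.4696, 0.1509, 0.0241]
ee_rot: [3.142, 0.0, -0.734]
force: [-0.1, 0.3, -0.0]
width: 0.0337
gripper_force: 19.9
rel [14.68  6.58 -7.04] turn 9.35 dist 0.439
```

View pics/box_grip.png

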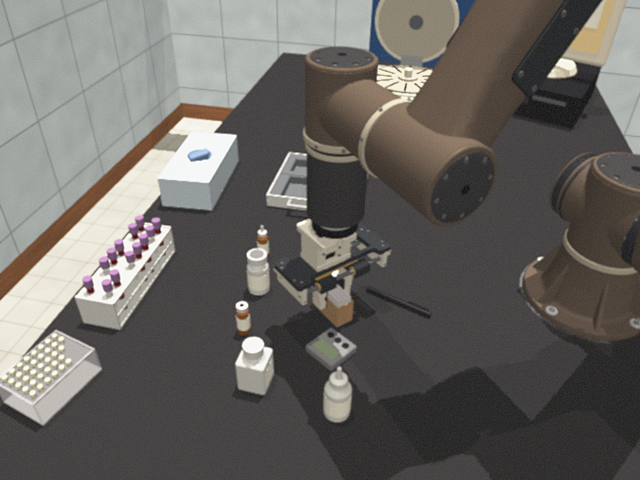

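The box is held (width 33.7 mm, 20 N) at about (338,305). I'll lift and carry it.

```bash
python3 -m crank '[[[0,0,-0.2,0],[0,0,-0.8,0],[0,0,-1.6,0],[0,0,-2.6,0],[0,0,-3.6,0],[0,0,-4.4,0],[0,0,-4.9,0],[0,0,-5,0]]]' && python3 -m crank '[[[0.5,0.2,0,0.3],[1.5,0.7,0,1],[2.9,1.3,0,2],[4.4,2,0,3],[6,2.7,0,4],[7.6,3.4,0,5],[9.2,4.1,0,6],[10.8,4.8,0,7],[12.2,5.5,0,8],[13.5,6,0,8.8],[14.4,6.5,0,9.3],[14.68,6.58,0,9.35]]]' && python3 -m crank '[[[0,0,0,0],[0,0,0,0],[0,0,0,0]]]'
python3 - <<'E'
from h import *
rel(.632,-.217,.033,-88.8)
save('side','box_over')
E
```

```text
t: 5.65
eef_pos: [0.4698, 0.1511, 0.1497]
ee_rot: [-3.14, -0.0, -0.734]
force: [-0.3, 0.0, -2.0]
width: 0.0334
gripper_force: 19.9
t: 7.15
eef_pos: [0.6312, -0.2192, 0.1471]
ee_rot: [3.139, 0.0, -1.553]
force: [-0.3, 0.2, -1.0]
width: 0.0335
gripper_force: 19.9
t: 7.52
eef_pos: [0.6318, -0.2163, 0.1493]
ee_rot: [-3.141, 0.0, -1.549]
force: [0.9, 0.3, -1.7]
width: 0.0338
gripper_force: 19.9
rel [ 0.03 -0.01  4.65] turn 0.01 dist 0.116
```

View pics/box_over.png

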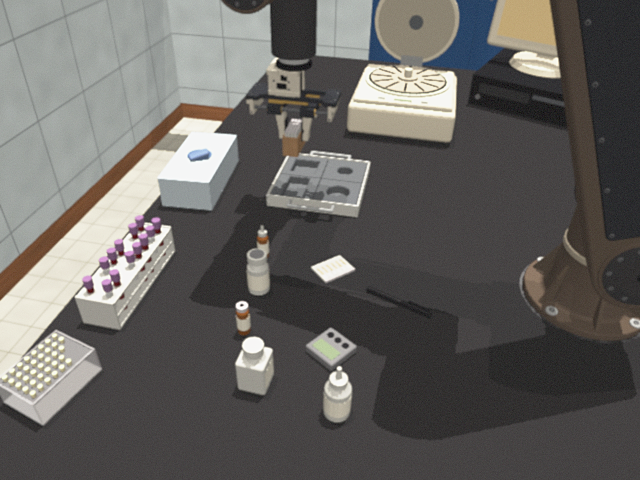

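The box hangs upright over the slot pocket at about (292,140). I'll lower it.

```bash
python3 -m crank '[[[0,0,0.5,0],[0,0,1.3,0],[0,0,2.2,0],[0,0,3,0],[0,0,3.6,0],[0,0,4,0],[0,0,4.25,0],[0,0,4.45,0],[0,0,4.58,0],[0,0,4.64,0],[0,0,4.64,0],[0,0,4.64,0]]]' && python3 -m crank '[[[0,0,0,0],[0,0,0,0],[0,0,0,0],[0,0,0,0],[0,0,-0.5,0],[0,0,-1.5,0],[0,0,-3,0],[0,0,-4.6,0],[0,0,-5.5,0],[0,0,-5.8,0]]]' 0.35;  python3 - <<'E'
from h import *
rel(.636,.0275,.18,-90)
p,d=save('side','box_in'); 
r=arm.trace('card_box','side')[0]; P=cloud('side',r['mask'],d); print(r['score'],P.max(0),P.min(0))
cv2.imwrite('pics/box_in_c.png',cv2.resize(p[100:280,200:420,::-1],None,fx=3,fy=3))
E
```

```text
t: 9.07
eef_pos: [0.6321, -0.2171, 0.0333]
ee_rot: [-3.141, -0.0, -1.55]
force: [0.3, 0.1, -1.6]
width: 0.034
gripper_force: 19.9
t: 10.32
eef_pos: [0.6327, -0.2172, 0.1808]
ee_rot: [-3.138, -0.001, -1.55]
force: [0.1, 0.4, -1.0]
width: 0.0571
gripper_force: 0.0
rel [-9.78 -0.34  0.03] turn 0.24 dist 0.245
0.97 [ 0.66475838 -0.16081615  0.06755629] [ 0.61445551 -0.34983613  0.00669161]
```

View pics/box_in_c.png

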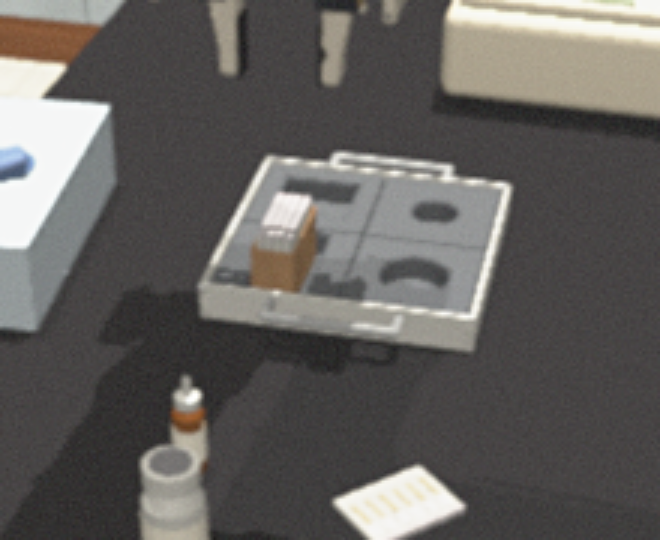

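The box stands upright in the slot, at (285,240) in the crop. Vial next.

```bash
python3 -m crank '[[[-0.4,0,0,0],[-1.5,-0.05,0,0.1],[-3,-0.1,0,0.2],[-5,-0.2,0,0.2],[-7,-0.25,0,0.2],[-8.6,-0.3,0,0.2],[-9.5,-0.34,0,0.2],[-9.78,-0.34,0,0.2],[-9.78,-0.34,0,0.2]]]' && python3 -m crank '[[[0,0,1,0],[0,0,2.2,0],[0,0,3.4,0],[0,0,4.4,0],[0,0,5.2,0],[0,0,5.8,0],[0,0,6.15,0],[0,0,6.24,0],[0,0,6.24,0]]]' &&  python3 -m crank '[[[0,0,0,0],[0,0,0,0],[0,0,0,0],[0,0,0,0],[0,0,0,0],[0,0,0,0]]]' 1 15
python3 - <<'E'
from h import *
rel(.531,-.320,.15,-90)
p,d=save('side','v')
cv2.imwrite('pics/v_c.png',cv2.resize(p[130:330,180:400,::-1],None,fx=3,fy=3))
E
```

```text
t: 11.55
eef_pos: [0.635, 0.0275, 0.1776]
ee_rot: [3.141, -0.0, -1.567]
force: [0.0, 0.3, -1.0]
width: 0.0571
gripper_force: 0.0
t: 12.68
eef_pos: [0.6357, 0.0276, 0.0225]
ee_rot: [-3.141, 0.0, -1.567]
force: [0.4, -0.1, -0.2]
width: 0.0572
gripper_force: 0.0
t: 13.42
eef_pos: [0.6353, 0.0276, 0.0221]
ee_rot: [-3.142, -0.0, -1.567]
force: [0.2, 0.2, 0.7]
width: 0.0215
gripper_force: 15.0
rel [13.89  4.22 -5.12] turn 0.04 dist 0.385
```

View pics/v_c.png

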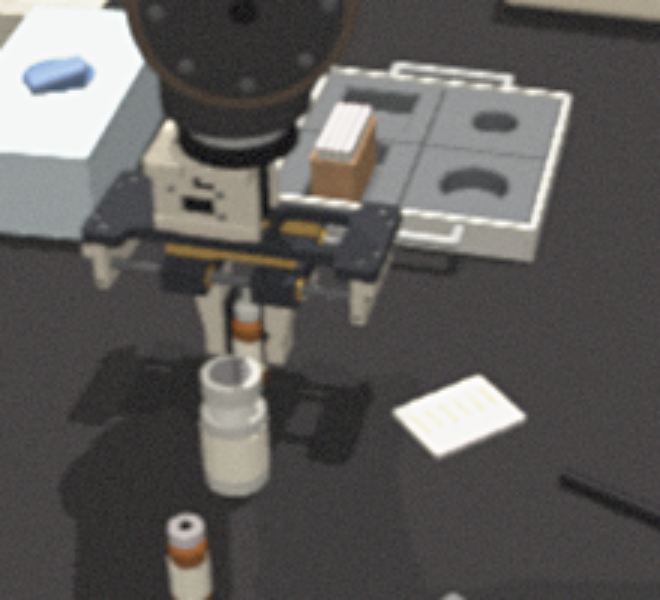

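The vial is held upright (21.5 mm, 15 N) at crop (247,335), and the look-alikes are untouched. Carry.

```bash
python3 -m crank '[[[0,0,-0.2,0],[0,0,-0.8,0],[0,0,-1.7,0],[0,0,-2.7,0],[0,0,-3.7,0],[0,0,-4.5,0],[0,0,-5,0],[0,0,-5.12,0]]]' && python3 -m crank '[[[0.4,0.1,0,0],[1.3,0.4,0,0],[2.6,0.8,0,0],[4,1.2,0,0],[5.6,1.7,0,0],[7.2,2.2,0,0],[8.8,2.7,0,0],[10.4,3.2,0,0],[11.8,3.6,0,0],[12.9,3.9,0,0],[13.7,4.2,0,0],[13.89,4.22,0,0]]]' && python3 -m crank '[[[0,0,0,0],[0,0,0,0],[0,0,0,0]]]'
python3 - <<'E'
from h import *
rel(.531,-.320,.0305,-90)
E
```

```text
t: 14.48
eef_pos: [0.6357, 0.0277, 0.1513]
ee_rot: [-3.14, 0.001, -1.567]
force: [0.9, -0.4, 0.1]
width: 0.0218
gripper_force: 15.0
t: 15.98
eef_pos: [0.5295, -0.3215, 0.1495]
ee_rot: [3.141, 0.0, -1.569]
force: [0.5, 0.4, -0.2]
width: 0.0211
gripper_force: 15.0
t: 16.35
eef_pos: [0.5313, -0.3194, 0.1501]
ee_rot: [-3.141, 0.0, -1.566]
force: [0.1, -0.1, -0.4]
width: 0.0212
gripper_force: 15.0
rel [0.03 0.01 4.78] turn 0.05 dist 0.12
```

```bash
python3 -m crank '[[[0,0,0.5,0],[0,0,1.3,0],[0,0,2.2,0],[0,0,3,0],[0,0,3.7,0],[0,0,4.1,0],[0,0,4.4,0],[0,0,4.6,0],[0,0,4.7,0],[0,0,4.76,0],[0,0,4.78,0],[0,0,4.78,0]]]' && python3 -m crank '[[[0,0,0,0],[0,0,0,0],[0,0,0,0],[0,0,0,0],[0,0,-0.5,0],[0,0,-1.5,0],[0,0,-3,0],[0,0,-4.8,0],[0,0,-5.8,0],[0,0,-6,0]]]' 0.55;  python3 - <<'E'
from h import *
rel(.554,.3355,.18,-90); rel(.554,.3355,.18,0)
p,d=save('side','vial_in'); 
cv2.imwrite('pics/vial_in_c.png',cv2.resize(p[100:280,200:420,::-1],None,fx=3,fy=3))
E
```

```text
t: 17.85
eef_pos: [0.5311, -0.3201, 0.0308]
ee_rot: [-3.141, -0.0, -1.567]
force: [-0.3, -0.0, 0.1]
width: 0.0213
gripper_force: 15.0
t: 19.1
eef_pos: [0.532, -0.3204, 0.1838]
ee_rot: [-3.137, -0.001, -1.567]
force: [-0.3, 0.6, -0.6]
width: 0.0398
gripper_force: 0.0
rel [-26.23  -0.97   0.15] turn 0.04 dist 0.656
rel [-26.23  -0.97   0.15] turn -17.96 dist 0.656
```

View pics/vial_in_c.png

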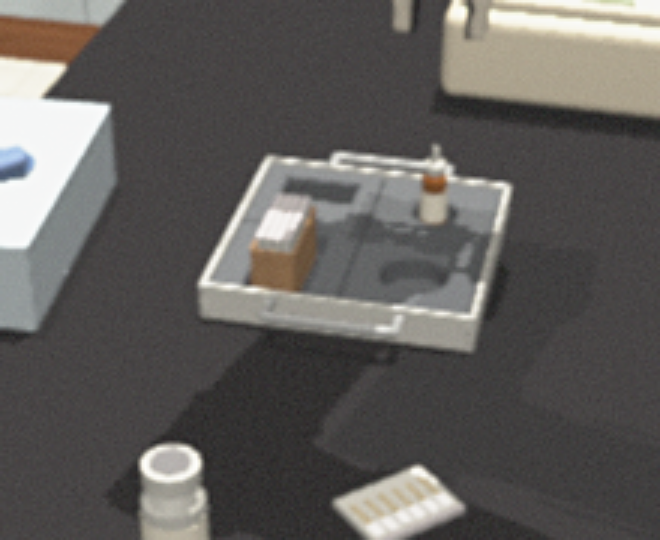

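The vial stands upright in the small round pocket at crop (434,195). Square bottle next.

```bash
python3 -m crank '[[[-0.5,0,0,0],[-2,-0.1,0,0],[-4,-0.2,0,0],[-6.2,-0.3,0,0],[-8.5,-0.4,0,0],[-10.8,-0.4,0,0],[-13,-0.5,0,0.5],[-15.2,-0.6,0,0.5],[-17.4,-0.7,0,0.5],[-19.6,-0.8,0,0.5],[-21.8,-0.9,0,0.5],[-23.6,-0.97,0.15,0.5]]]' 0 && python3 -m crank '[[[-1.3,0,0,0],[-2.2,0,0,0],[-2.63,0,0,0],[-2.63,0,0,0],[-2.63,0,0,0]]]'
python3 - <<'E'
from h import *
rel(.554,.3355,.03,-92.5)
p,d=save('top','sqtop')
r=arm.trace('square_bottle','side')[0]; print(r['score'])
E
```

```text
t: 20.65
eef_pos: [0.552, 0.2723, 0.1756]
ee_rot: [3.14, -0.001, -1.61]
force: [0.0, -0.1, -0.1]
width: 0.0872
gripper_force: 0.0
t: 21.28
eef_pos: [0.556, 0.3346, 0.177]
ee_rot: [3.142, -0.0, -1.612]
force: [-0.2, 0.2, 0.5]
width: 0.0875
gripper_force: 0.0
rel [-0.03  0.08  5.88] turn 0.03 dist 0.147
0.65
```

```bash
python3 -m crank '[[[0,0.08,0.9,0],[0,0.08,2,0],[0,0.08,3.2,0],[0,0.08,4.2,0],[0,0.08,5,0],[0,0.08,5.6,0],[0,0.08,5.85,0],[0,0.08,5.88,0],[0,0.08,5.88,0]]]' && python3 -m crank '[[[0,0,0,0],[0,0,0,0],[0,0,0,0],[0,0,0,0],[0,0,0,0],[0,0,0,0]]]' 1 25
python3 - <<'E'
from h import *
rel(.633,-.320,.16,-89)
p,d=save('side','s')
cv2.imwrite('pics/s_c.png',cv2.resize(p[220:440,150:400,::-1],None,fx=2.5,fy=2.5))
E
```

```text
t: 22.5
eef_pos: [0.5543, 0.3362, 0.0306]
ee_rot: [-3.141, 0.001, -1.611]
force: [0.1, -0.2, -0.5]
width: 0.0873
gripper_force: 0.0
t: 23.25
eef_pos: [0.5538, 0.3358, 0.0298]
ee_rot: [3.142, -0.0, -1.611]
force: [0.5, 0.3, 0.1]
width: 0.046
gripper_force: 25.0
rel [26.08 -4.22 -5.21] turn -0.66 dist 0.673
```

View pics/s_c.png

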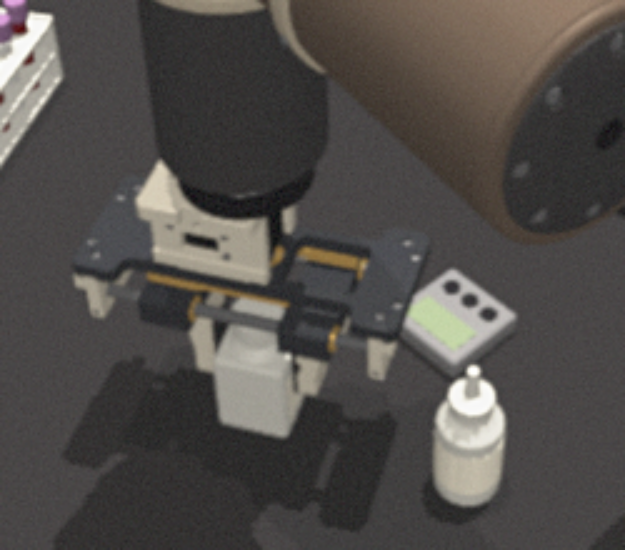

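The square bottle is gripped squarely (46.0 mm, 25 N) at crop (258,385). Carry.

```bash
python3 -m crank '[[[0,0,-0.2,0],[0,0,-0.8,0],[0,0,-1.7,0],[0,0,-2.7,0],[0,0,-3.7,0],[0,0,-4.5,0],[0,0,-5,0],[0,0,-5.2,0]]]' && python3 -m crank '[[[0.4,-0.1,0,0],[1.3,-0.2,0,0],[2.6,-0.4,0,0],[4.1,-0.7,0,0],[5.7,-0.9,0,0],[7.4,-1.2,0,-0.2],[9.1,-1.5,0,-0.3],[10.8,-1.7,0,-0.4],[12.5,-2,0,-0.6],[14.2,-2.3,0,-0.66],[15.9,-2.6,0,-0.66],[17.5,-2.8,0,-0.66]]]'
python3 - <<'E'
from h import *
rel(.633,-.320,.16,-89)
E
```

```text
t: 24.3
eef_pos: [0.554, 0.336, 0.1609]
ee_rot: [-3.141, 0.001, -1.611]
force: [-1.5, 0.1, -2.4]
width: 0.0459
gripper_force: 25.0
t: 25.8
eef_pos: [0.605, -0.107, 0.1591]
ee_rot: [3.14, -0.0, -1.555]
force: [0.1, 0.7, -1.7]
width: 0.046
gripper_force: 25.0
rel [ 8.54 -0.98 -0.04] turn -0.01 dist 0.215
```

```bash
python3 -m crank '[[[1.5,-0.2,0,0],[3.1,-0.4,0,0],[4.7,-0.6,0,0],[6.1,-0.7,0,0],[7.2,-0.9,0,0],[8,-0.98,0,0],[8.4,-0.98,0,0],[8.4,-0.98,0,0],[8.4,-0.98,0,0],[8.4,-0.98,0,0]]]'
python3 - <<'E'
from h import *
rel(.633,-.320,.0385,-89)
E
```

```text
t: 27.05
eef_pos: [0.6345, -0.3128, 0.1601]
ee_rot: [-3.141, 0.0, -1.552]
force: [0.4, -0.7, -1.6]
width: 0.0457
gripper_force: 25.0
rel [0.29 0.07 4.86] turn 0.01 dist 0.122
```

```bash
python3 -m crank '[[[0.1,0.03,0.4,0],[0.2,0.05,1.2,0],[0.29,0.05,2.1,0],[0.29,0.05,3,0],[0.29,0.05,3.7,0],[0.29,0.05,4.2,0],[0.29,0.05,4.5,0],[0.29,0.05,4.7,0],[0.29,0.05,4.8,0],[0.29,0.05,4.85,0],[0.29,0.05,4.86,0],[0.29,0.05,4.86,0]]]' && python3 -m crank '[[[0,0,0,0],[0,0,0,0],[0,0,0,0],[0,0,0,0],[0,0,-0.5,0],[0,0,-1.5,0],[0,0,-3,0],[0,0,-4.8,0],[0,0,-5.8,0],[0,0,-6,0]]]' 0.25;  python3 - <<'E'
from h import *
rel(.4195,.3605,.19,-90); 
p,d=save('side','sq_in'); 
cv2.imwrite('pics/sq_in_c.png',cv2.resize(p[100:280,200:420,::-1],None,fx=3,fy=3))
E
```

```text
t: 28.55
eef_pos: [0.6334, -0.321, 0.0386]
ee_rot: [-3.141, -0.0, -1.553]
force: [-0.5, -0.0, -1.9]
width: 0.046
gripper_force: 25.0
t: 29.8
eef_pos: [0.6343, -0.3214, 0.1919]
ee_rot: [-3.137, -0.002, -1.553]
force: [-0.0, -0.3, -0.3]
width: 0.066
gripper_force: 0.0
rel [-27.42   8.11   0.07] turn 0.2 dist 0.715
```

View pics/sq_in_c.png

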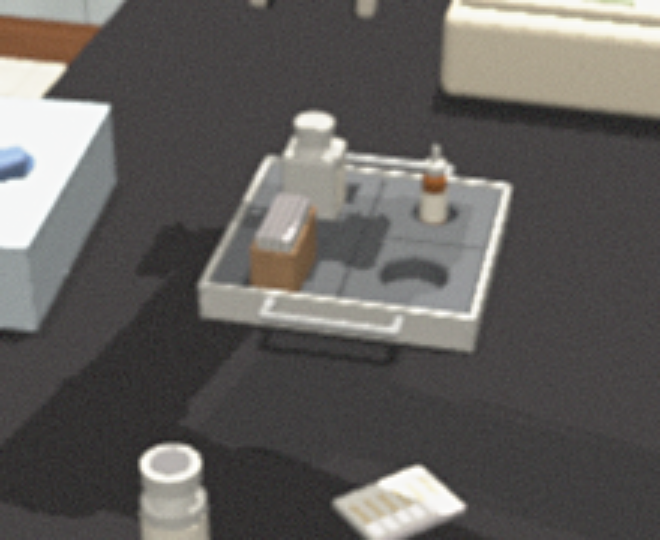

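The square bottle stands in its pocket at crop (315,170). For the 100 mm bottle I grip higher (TCP 38 mm) so the nozzle clears the gripper body.

```bash
python3 -m crank '[[[-0.5,0.1,0,0],[-2,0.6,0,0],[-4,1.2,0,0],[-6.2,1.8,0,0.1],[-8.5,2.5,0,0.2],[-10.8,3.2,0,0.2],[-13,3.8,0,0.2],[-15.2,4.5,0,0.2],[-17.4,5.1,0,0.2],[-19.6,5.8,0,0.2],[-21.8,6.4,0,0.2],[-24,7.1,0,0.2]]]' 0 && python3 -m crank '[[[-1.5,0.4,0,0],[-2.7,0.8,0,0],[-3.3,1,0,0],[-3.42,1.01,0,0],[-3.42,1.01,0,0],[-3.42,1.01,0,0]]]'
python3 - <<'E'
from h import *
rel(.4195,.3605,.038,-90)
E
```

```text
t: 31.35
eef_pos: [0.4434, 0.2773, 0.1873]
ee_rot: [3.14, -0.001, -1.57]
force: [1.8, -0.3, -0.2]
width: 0.0878
gripper_force: 0.0
t: 32.1
eef_pos: [0.4204, 0.3604, 0.1883]
ee_rot: [3.141, -0.0, -1.572]
force: [0.0, 0.2, 1.0]
width: 0.0877
gripper_force: 0.0
rel [-0.    0.03  6.01] turn -0.01 dist 0.15
```

```bash
python3 -m crank '[[[0,0,0.9,0],[0,0,2,0],[0,0,3.2,0],[0,0,4.2,0],[0,0,5,0],[0,0,5.6,0],[0,0,5.9,0],[0,0,6,0],[0,0,6,0]]]' && python3 -m crank '[[[0,0,0,0],[0,0,0,0],[0,0,0,0],[0,0,0,0],[0,0,0,0],[0,0,0,0]]]' 1 20
python3 - <<'E'
from h import *
rel(.530,-.219,.17,-90)
p,d=save('side','b')
cv2.imwrite('pics/b_c.png',cv2.resize(p[250:470,220:470,::-1],None,fx=2.5,fy=2.5))
E
```

```text
t: 33.22
eef_pos: [0.4203, 0.3616, 0.0387]
ee_rot: [-3.141, 0.001, -1.571]
force: [0.6, -0.7, -0.8]
width: 0.0878
gripper_force: 0.0
t: 33.98
eef_pos: [0.4201, 0.3613, 0.0383]
ee_rot: [3.142, -0.0, -1.571]
force: [-0.6, -0.3, 0.8]
width: 0.0396
gripper_force: 20.0
rel [23.21 -4.4  -5.27] turn -0.0 dist 0.605
```

View pics/b_c.png

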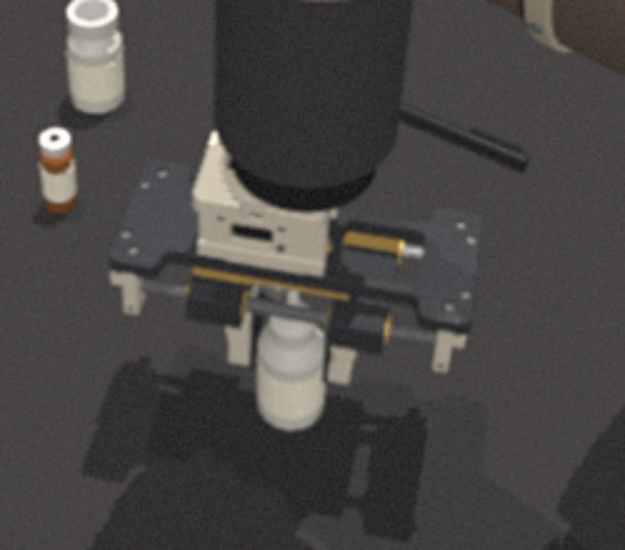

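The bottle is held upright (39.6 mm, 20 N) at crop (290,370).

```bash
python3 -m crank '[[[0,0,-0.2,0],[0,0,-0.8,0],[0,0,-1.7,0],[0,0,-2.7,0],[0,0,-3.7,0],[0,0,-4.5,0],[0,0,-5,0],[0,0,-5.2,0]]]' && python3 -m crank '[[[0.4,-0.1,0,0],[1.3,-0.2,0,0],[2.6,-0.5,0,0],[4.1,-0.8,0,0],[5.7,-1.1,0,0],[7.3,-1.4,0,0],[8.9,-1.7,0,0],[10.5,-2,0,0],[12.1,-2.3,0,0],[13.7,-2.6,0,0],[15.2,-2.9,0,0],[16.7,-3.2,0,0]]]' && python3 -m crank '[[[1.5,-0.3,0,0],[3,-0.6,0,0],[4.4,-0.8,0,0],[5.5,-1,0,0],[6.2,-1.2,0,0],[6.51,-1.2,0,0],[6.51,-1.2,0,0],[6.51,-1.2,0,0],[6.51,-1.2,0,0]]]'
python3 - <<'E'
from h import *
rel(.530,-.219,.0468,-90)
E
```

```text
t: 35.02
eef_pos: [0.4202, 0.3616, 0.1694]
ee_rot: [-3.141, 0.001, -1.571]
force: [0.4, 0.9, -1.2]
width: 0.0392
gripper_force: 20.0
t: 36.52
eef_pos: [0.4988, -0.0586, 0.1677]
ee_rot: [3.14, -0.0, -1.572]
force: [1.0, 0.3, -0.5]
width: 0.0394
gripper_force: 20.0
t: 37.65
eef_pos: [0.5301, -0.2182, 0.1685]
ee_rot: [-3.141, 0.0, -1.57]
force: [-0.0, 0.4, -1.1]
width: 0.0391
gripper_force: 20.0
rel [0.03 0.   4.87] turn 0.01 dist 0.122
```

```bash
python3 -m crank '[[[0,0,0.4,0],[0,0,1.2,0],[0,0,2.1,0],[0,0,3,0],[0,0,3.7,0],[0,0,4.2,0],[0,0,4.5,0],[0,0,4.7,0],[0,0,4.8,0],[0,0,4.85,0],[0,0,4.86,0],[0,0,4.86,0]]]' && python3 -m crank '[[[0,0,0,0],[0,0,0,0],[0,0,0,0],[0,0,0,0],[0,0,-0.5,0],[0,0,-1.5,0],[0,0,-3,0],[0,0,-4.8,0],[0,0,-6,0],[-1.5,0,-6.5,0],[-3.5,0,-6.5,0],[-5.5,0,-6.5,0]]]' 0.35 && python3 -m crank '[[[-2,0,0,0],[-4,0,0,0],[-6,0,0,0],[-7,0,0,0],[-7,0,0,0],[-7,0,0,0],[-7,0,0,0],[-7,0,0,0]]]';  python3 - <<'E'
from h import *
np.set_printoptions(precision=3,suppress=True)
p,d=save('top','fin_top'); 
R=lambda c,r,z:None
v,u=np.nonzero(d>0); P=world('top',u,v,d[v,u])
for nm,c,z in(('vial',(.531,-.32),.04),('bottle',(.53,-.219),.04),('sq',(.633,-.32),.045),('box',(.632,-.217),.04),('crimp',(.607,.235),.03),('flat',(.6155,.1235),.03)):
    Q=P[(np.hypot(P[:,0]-c[0],P[:,1]-c[1])<.047)&(P[:,2]>z)&(P[:,2]<.12)]
    print(nm,cv2.minAreaRect((Q[:,:2]*1000).astype(np.float32)),'zmax',Q[:,2].max())
q,_=save('side','fin_side')
cv2.imwrite('pics/fin.png',np.hstack([cv2.resize(p[130:290,180:560,::-1],(399,400)) if 0 else cv2.resize(p[140:280,390:550,::-1],(400,350)),cv2.resize(q[130:270,240:400,::-1],(400,350))]))
E
```

```text
t: 39.15
eef_pos: [0.5302, -0.2189, 0.0471]
ee_rot: [-3.141, -0.0, -1.571]
force: [0.1, -0.8, -0.9]
width: 0.0392
gripper_force: 20.0
t: 40.65
eef_pos: [0.53, -0.0803, 0.2107]
ee_rot: [-3.14, 0.0, -1.572]
force: [0.4, -0.2, 0.7]
width: 0.0568
gripper_force: 0.0
t: 41.65
eef_pos: [0.5301, 0.0928, 0.2094]
ee_rot: [-3.142, 0.0, -1.572]
force: [-0.5, -0.3, -0.4]
width: 0.0567
gripper_force: 0.0
vial ((533.2850341796875, -321.80084228515625), (20.61313819885254, 19.278820037841797), 32.60063552856445) zmax 0.08745451483720576
bottle ((530.9098510742188, -219.6363525390625), (39.36421203613281, 37.26475143432617), 2.806035280227661) zmax 0.11140212258693236
sq ((633.4493408203125, -322.910400390625), (46.94806671142578, 46.889915466308594), 0.756303071975708) zmax 0.10099501313804628
box ((634.0371704101562, -217.88922119140625), (77.26507568359375, 34.797550201416016), 89.40955352783203) zmax 0.06990563120653596Traceback (most recent call last):
  File "<stdin>", line 8, in <module>
    return umr_maximum(a, axis, None, out, keepdims, initial, where)
ValueError: zero-size array to reduction operation maximum which has no identity
```

Tops rose 7–10 mm, as expected for things standing on the pocket floors, and centres are within a few mm. The arm hid the look-alikes from above, so I'll check them from the side.

Run:
```python
from h import *
q,d=save('side','fin_side'); p=cv2.imread('pics/fin_top.png')
for t in('crimp_vial','flatcap_bottle'): r=arm.trace(t,'side')[0]; print(t,r['score'],r['extent'],np.median(cloud('side',r['mask'],d),0))
cv2.imwrite('pics/fin.png',np.hstack([cv2.resize(p[140:280,390:550],(400,350)),cv2.resize(q[130:350,200:400,::-1],(400,350))]))
```

```text
crimp_vial 0.71 [240.1, 305.6, 11.1, 30.2] [0.6030462  0.24359975 0.03835309]
flatcap_bottle 0.68 [245.2, 250.6, 21.4, 44.1] [0.61106377 0.13826564 0.0527376 ]
```

View pics/fin.png

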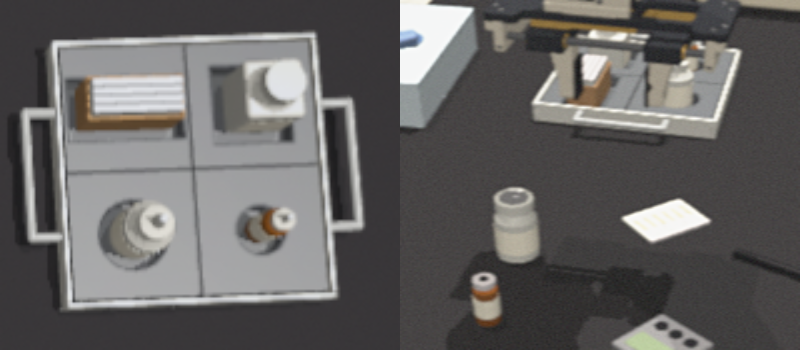

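All four things stand in their pockets in the left-hand view (130,103), (270,95), (140,228), (270,225). The look-alikes have not moved: their side-view medians match those at the start. Handing in.

```bash
python3 -c "
from station import arm
print(arm.job_done())"
```

```text
the job is handed in; nothing more can be done
None
```

I handed the job in at about 42 s: the vial, large dropper bottle, square bottle and card box stand upright in their own pockets, and both look-alikes are where they started; the hand-in call returned no verdict.

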